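# Load a clean blank flange into a spring clamp with a fork paddle

## Task

The small blank flange on the post is clean: without touching it with the fingers, lift it with the fork paddle and carry it level to the spring clamp stand. Gently press the stand's sprung carrier down with the paddle, slide the flange in under the jaw until it is home against the two stop pins, and let the carrier come up so that it clamps the flange. Draw the paddle out, stand it flat on the open bench clear of the stand, let go, and leave everything else where it is.

Things in the scene. Friction and masses are not known exactly. Their poses are not given: they have to be found in the camera images.
- blank: Blank vacuum flange, a bare metal disc 40 mm in diameter and 8 mm thick with a conical upper edge, about 60 g, lying loose on the post. Origin: centre of its underside, z up.
- post: Fixed steel post, 45 mm high, stem 16 mm in diameter (from 14 mm up to its flat top), on a round foot 60 mm in diameter and at most 10 mm high. Origin: centre of the foot's underside; the flange lies on its top, centred within 2 mm.
- paddle: Loose aluminium fork paddle, 160 g, flat on the bench, upright black handle. Origin: seat centre (where the flange's centre belongs), at the blade's underside; x to the tine tips, z up. Blade 4 mm thick, x = -100 to +14.5 mm. A slot 24 mm wide runs from x = -46 mm to the open tips, with a 9 mm wide tine on either side; behind it the blade is 56 mm wide.
- paddle_heel (a point): Point midway between the paddle's two upright heel pins, on the blade's top: x = -18.25, z = 4 mm of the paddle. The pins are 6 mm thick, at y = +-14 mm, and stand 12 mm over the blade. They touch the rim of a flange centred over the paddle's origin and push it from behind.
- paddle_grip (a point): Point to grip in the paddle's handle, at x = -62, y = 0, z = 65 mm of the paddle. The handle is 14 mm thick in y (close the fingers along y), 24 mm long in x, and stands from the blade to z = 90 mm.
- stand: Fixed spring clamp stand. Origin on the bench, under the flange's home; x is the loading direction, from open front to stop; z up. Base 104x70 mm (x = -58 to +46), 10 mm high; two rods 135 mm high at x = 33 mm. On them a head, its height different each time and NOT measured (feel or see it). Press neither paddle nor flange on the stand with more than 15 N.
- stand_front (a point): Point of the stand's base at x = -30, z = 10 mm, below the carrier's front part. The head's sprung carrier (x = -40 to +18 mm) is a ledge 44 mm wide, free at 45 to 85 mm over the bench, with a rib 16 wide and 10 mm high along its middle. The slot straddles the rib; tines on the ledge leave the flange on the rib, 6 mm over the tines, still in front of the heel pins.
- stand_home (a point): Point at x = y = 0, z = 10 mm of the stand, below the flange's home. The carrier gives straight down from about 1.5 N, 0.6 N per mm more, hard stop at 8 mm. The jaw over it leaves 4 mm over the free rib: hold the carrier down more than 4 mm (3.5 N; 4.5 to 5 N is good) to pass the 8 mm flange; let up, it clamps the flange at 4 mm down.
- stand_stop (a point): Point at x = 18.25, z = 10 mm of the stand, below and midway between the two upright stop pins (6 mm thick, y = +-14 mm, part of the head) that stop the flange with its centre at x = 0. The head's fixed jaw, 14 mm wide, spans x = +4 to +42 mm, its underside 14 and its top 22 mm over the free ledge.
- jar: Jar with a black lid, 54 mm in diameter, 70 mm high; bystander. Origin: centre of underside.
- reducer: Conical pipe reducer, 55 mm in diameter, 45 mm high; bystander. Origin: centre of underside.
- tin: Flat round tin, 56 mm in diameter, 24 mm high; bystander. Origin: centre of underside.
Mind the look-alikes: they are no part of the job. Leave any blue look-alike of the post alone.

How it is judged:
By the outcome, as a careful person would: the job done as asked, in the order asked, and still so for the second after the job is handed in, with the robot touching nothing.
It also fails if it takes over 72 s, if anything falls off the work surface, if the arm or the gripper's body presses on something with over 40 N, if the wrist force passes 120 N, or if a joint passes its speed limit or range.

## Robot

A 6-joint arm with a two-finger parallel gripper is mounted at the origin on a cart in front of the work surface, level with it; the furniture and walls round the work are solid. World frame = base frame: x ahead of the robot, y to its left, z up, the work surface at z = 0. Lengths are in m, angles in degrees, forces in N, time in s.
With the tool pointing down it reaches from about 0.35 to 0.775 m from the base axis. Payload 5.5 kg.
Tool frame: the origin (TCP) lies at the very end of the fingers, on their centre line; the grasp point (between the pads) lies 19 mm behind it; z points along the fingers, y is the line along which they close (so a half turn about z gives the same grasp; the last joint's range is limited). The gripper opens to 85 mm and grips with 20 to 120 N. Pads are 22 mm wide; open, the fingers measure 114 mm over their backs; the gripper's body (76 mm by 85 mm) begins 54 mm behind the grasp point. The pads swing forward as they close: fully open they stand 13 mm farther back than shut.
Start: joints at [66.028, 17.945, 2.641, 74.691, 0, 82.002], TCP at [0.158, 0.553, 0.231] pointing down, gripper open.
Joint ranges: [-158.12, 158.12], [-49.38, 96.58], [-58.88, 72.47], [-126.05, 133.96], [-84.25, 85.87], [-180, 180]. Speed limits (degrees/s): [147.25, 147.25, 180, 180, 180, 180].

## Interface

Orientations are given as a 3x3 rotation matrix whose columns are the frame's x, y, z axes.
In Python, from cell import arm gives the robot as it stands.
- The arm moves only by the tool servo_tool, never from a script. Its argument "steps" is a list of rows, each a list of 7 numbers: the turn, a rotation vector about the tool's x, y, z in degrees, then the shift along the tool's x, y, z in cm, then the gripper command: -1 is fully open, 1 is shut, values between are in proportion. A call has 1 to 10 rows; each row shifts and turns the commanded pose from where the row before left it, along the tool's axes as they then stand; what a row does not reach is not made up. A row lasts 1/8 s, in which the tool goes at most 62.5 mm and 10.7 degrees, less where a joint would pass 70% of its speed; a pose out of reach is approached as far as the arm can. A call with a gripper value outside its range is refused whole. The fingers move at their own pace and stop on an object; the grip force is fixed at half the most. Time passes only in rows, so rows that do not move let the fingers close. It gives the time, the measured TCP pose, the force, the opening and the grip force at its end, in the units of the state.
- arm.get_obs(): the state, without advancing time (a new reading comes with each control period).
- arm.grab_frame(name): name is "side" or "top" or "wrist"; returns the picture (420x560x3 uint8, red, green, blue); there is no depth.
- arm.calibration(name): a dict with "camera_matrix" (3x3 intrinsics, pixels), "k1" (the pictures are not rectified: a ray, as slopes to the right and down, at radius r is drawn at 1 + k1 r^2 times it, then the intrinsics apply), "pose" (4x4, takes a point from camera to world coordinates). Camera axes: x right, y down, z forward; pixel columns grow to the right and rows downward; lengths in m; the calibration is good to about 2 mm. A picture is of the moment at which its call begins: read the wrist's pose just before it. calibration takes no time and is no camera call; for the wrist camera it gives the pose at the moment of the call.
- arm.finish_job(): hands the job in; it is judged then, once.
The state is a dict: "time_s": time; "qpos": joint angles; "qd": joint speeds; "tau": joint torques, N m; "position": TCP position; "tcp_rot": TCP orientation; "force": force on the tool from outside, world axes, zero at the start; "moment": the same for the moment, N m; "width": finger opening in m; "finger_force": force on a finger pad.
Only numpy, scipy, OpenCV 4.12 (cv2) and the standard library are available. Lean on these libraries where they do the work, as an engineer would, in place of code of your own. Each camera call takes 0.05 s, during which the arm holds its last target. There are 200 camera calls.

## Working session

There is one attempt and no reset: what is moved stays moved. The work goes in short steps, Python scripts to look and compute and a tool call to move; the robot and the scene stay as the last step left them, time stands still between calls to the robot, and variables do not carry over. Pictures are saved under pics/ and viewed, at most 10 in all, crops included, and the job is handed in when it is done.

Besides the shell and the picture viewer there is one more tool, called after "Request:" by a JSON object that holds its "method" and its "body", one argument or row to a line. servo_tool: Moves the arm, as the interface text tells. Its arguments: {"type":"object","properties":{"steps":{"type":"array","items":{"type":"array","items":{"type":"number"}}}},"required":["steps"]}

```bash
mkdir -p pics; ls
cat > h.py <<'E'
import numpy as np, cv2
from cell import arm
def cal(n):
    c=arm.calibration(n); return np.array(c["camera_matrix"]),c["k1"],np.array(c["pose"])
def ray(c,uv):
    K,k1,P=c; d=np.array([(uv[0]-K[0,2])/K[0,0],(uv[1]-K[1,2])/K[1,1]]); s=d.copy()
    for _ in range(30): s=d/(1+k1*(s@s))
    return P[:3,3],P[:3,:3]@np.array([s[0],s[1],1])
def atz(c,uv,z):
    o,d=ray(c,uv); return o+d*(z-o[2])/d[2]
def proj(c,p):
    K,k1,P=c; q=P[:3,:3].T@(np.asarray(p)-P[:3,3]); s=q[:2]/q[2]; s=s*(1+k1*(s@s)); return K[:2,:2]@s+K[:2,2]
def grab(n,f): 
    c=cal(n); im=arm.grab_frame(n); cv2.imwrite(f,cv2.cvtColor(im,cv2.COLOR_RGB2BGR)); return c
E
python3 - <<'E'
from h import *
for n in ["top","side"]:
    c=grab(n,f"pics/{n}0.png"); print(n,c[0].round(1).tolist(),c[1],c[2].round(3).tolist())
a=cv2.imread("pics/top0.png")
cv2.imwrite("pics/top0b.png",cv2.resize(a,(800,600),interpolation=cv2.INTER_CUBIC))
print(arm.get_obs())
E
```

```text
pics
top [[392.6, 0.0, 280.8], [0.0, 392.6, 210.6], [0.0, 0.0, 1.0]] -0.07071650375436701 [[-0.006, -0.987, 0.163, 0.349], [-1.0, 0.002, -0.026, 0.087], [0.026, -0.163, -0.986, 0.992], [0.0, 0.0, 0.0, 1.0]]
side [[425.4, 0.0, 277.4], [0.0, 425.4, 209.9], [0.0, 0.0, 1.0]] -0.1272829428802968 [[0.957, -0.175, 0.23, 0.255], [-0.288, -0.528, 0.799, -0.852], [-0.018, -0.831, -0.556, 0.717], [0.0, 0.0, 0.0, 1.0]]
{'time_s': 0.1, 'qpos': array([6.60265844e+01, 1.79875156e+01, 2.58409186e+00, 7.46899153e+01,
       7.69491893e-04, 8.20023837e+01]), 'qd': array([ 0.0445731 , -0.05248177,  0.12813484,  0.03052818,  0.02898752,
       -0.04427704]), 'tau': array([ 3.22052889e-03, -4.81723130e+01,  2.99245656e+01,  1.25751510e-02,
       -1.09355713e-04,  4.04418216e-06]), 'position': array([0.15807278, 0.55238369, 0.23049229]), 'tcp_rot': array([[-9.61377950e-01,  2.75230780e-01, -6.74184243e-04],
       [ 2.75231501e-01,  9.61376836e-01, -1.48308165e-03],
       [ 2.39955396e-04, -1.61135874e-03, -9.99998673e-01]]), 'force': array([ 0.34819423,  0.01611774, -0.44853435]), 'moment': array([-0.00028812,  0.01674844, -0.00412395]), 'finger_force': 0.0, 'width': 0.08524006721224255}
```

View pics/top0b.png

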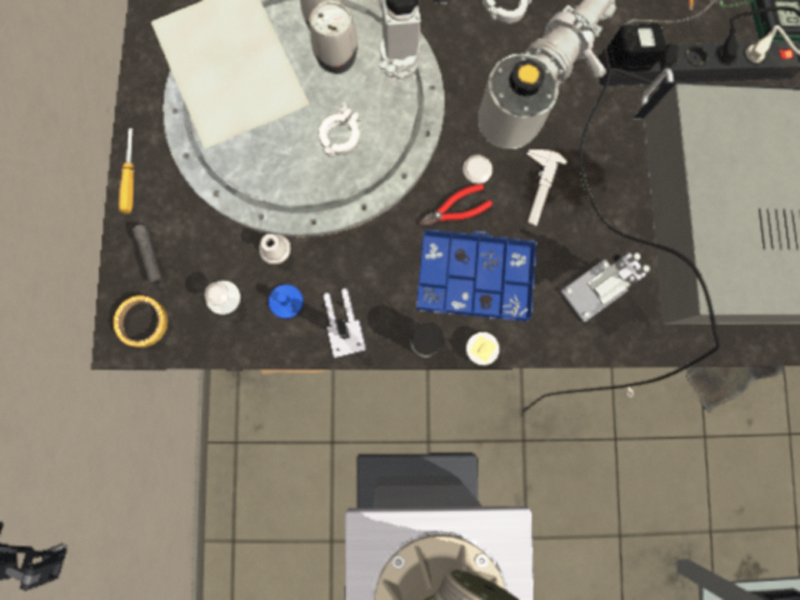

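View pics/side0.png

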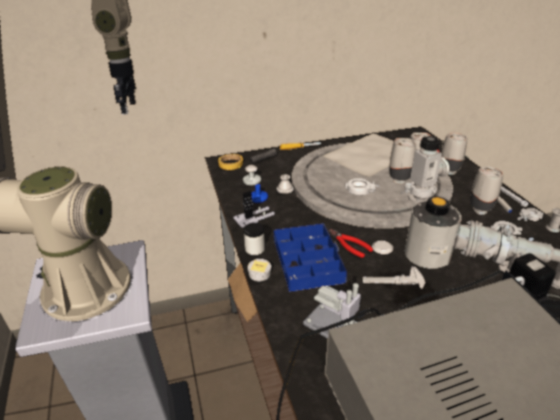

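Candidates (in top0b pixels): a pale disc on a post at (222,297), the blue look-alike at (286,301), the reducer (275,249) and a flat white disc lying on the bench (478,168). I choose (222,297). The paddle is at (343,325) and the stand at (605,285). Next I check with enlarged crops.

Run:
```python
from h import *
a=cv2.imread("pics/top0.png")
# crops: left (130..260,150..260), right (385..465,165..235)
l=cv2.resize(a[185:257,135:265],None,fx=6,fy=6,interpolation=cv2.INTER_CUBIC) #780x432
cv2.imwrite("pics/cl.png",l)
r=cv2.resize(a[165:235,383:463],None,fx=8,fy=8,interpolation=cv2.INTER_CUBIC)
cv2.imwrite("pics/cr.png",r)
```

```text
(no output)
```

View pics/cl.png

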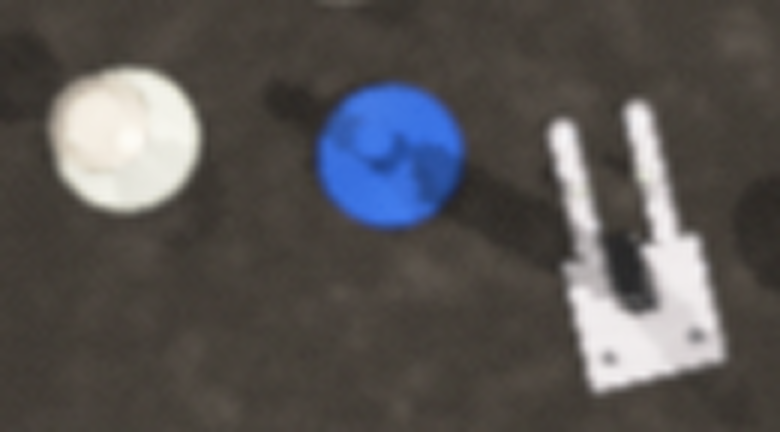

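View pics/cr.png

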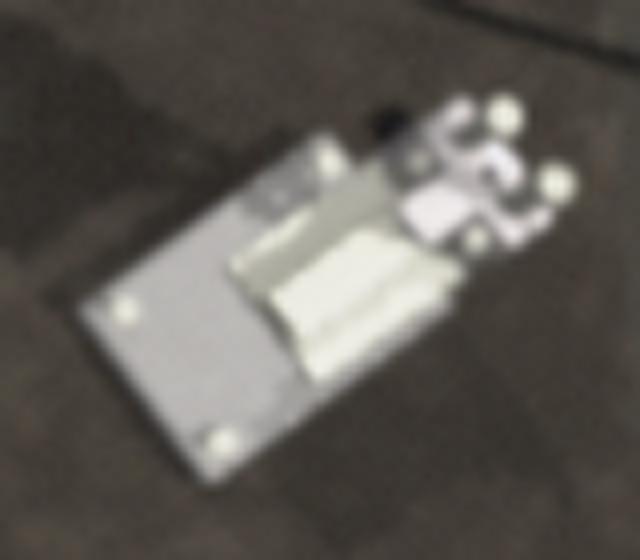

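Run:
```python
from h import *
from scipy.optimize import least_squares
c=cal("top")
L=lambda x,y:((x+.5)/6-.5+135,(y+.5)/6-.5+185)
R=lambda x,y:((x+.5)/8-.5+383,(y+.5)/8-.5+165)
def fit(pts,uv,x0):
    def f(q):
        r=[]
        for (x,y,z),p in zip(pts,uv):
            C,S=np.cos(q[2]),np.sin(q[2]); 
            r+=list(proj(c,[q[0]+C*x-S*y,q[1]+S*x+C*y,z])-p)
        return r
    s=least_squares(f,x0); return s.x,np.abs(s.fun).max()
print("post foot",atz(c,L(125,140),.009),"blank top",atz(c,L(98,124),.053))
b=atz(c,L(640,260),0)
q,e=fit([(.0145,.0165,.004),(.0145,-.0165,.004),(-.1,.028,.004),(-.1,-.028,.004),(-.046,.028,.004),(-.046,-.028,.004)],
 [L(562,118),L(638,98),L(597,392),L(725,360),L(566,265),L(697,235)],[b[0],b[1],0])
print("paddle",q[:2],np.degrees(q[2]),e)
b=atz(c,R(300,300),.01)
q,e=fit([(-.058,.035,.01),(-.058,-.035,.01),(.046,.035,.01) , (.033,.015,.135)][:3],[R(82,308),R(210,485),R(325,135)],[b[0],b[1],-.8])
print("stand",q[:2],np.degrees(q[2]),e)
C,S=np.cos(q[2]),np.sin(q[2])
W=lambda x,y,z:[q[0]+C*x-S*y,q[1]+S*x+C*y,z]
for (x,y),uv in {(-.04,.022):(232,265),(-.04,-.022):(315,380)}.items():
  for z in (.045,.055,.065,.075,.085):
    p=proj(c,W(x,y,z)); print(x,y,z,((p[0]-383+.5)*8-.5).round(),((p[1]-165+.5)*8-.5).round(),uv)
for y in (-.013,.013): p=proj(c,W(.033,y,.135)); print("rod",((p-[383,165]+.5)*8).round())
```

```text
post foot [0.51950112 0.37959481 0.009     ] blank top [0.51848741 0.37784385 0.053     ]
paddle [0.51815192 0.17539012] 13.365787794938743 0.8144288778458133
stand [ 0.53471394 -0.29508596] -55.690590251107885 0.2755889346160245
-0.04 0.022 0.045 184.0 290.0 (232, 265)
-0.04 0.022 0.055 195.0 284.0 (232, 265)
-0.04 0.022 0.065 206.0 278.0 (232, 265)
-0.04 0.022 0.075 217.0 272.0 (232, 265)
-0.04 0.022 0.085 229.0 265.0 (232, 265)
-0.04 -0.022 0.045 269.0 405.0 (315, 380)
-0.04 -0.022 0.055 280.0 400.0 (315, 380)
-0.04 -0.022 0.065 292.0 395.0 (315, 380)
-0.04 -0.022 0.075 305.0 390.0 (315, 380)
-0.04 -0.022 0.085 317.0 385.0 (315, 380)
rod [559. 190.]
rod [504. 117.]
```

The crops confirm it. The flange (98,124 in the left crop) is on the white post foot (125,140), the blue look-alike is at (390,155), and the paddle's tines point up the picture. The stand's open front faces lower left in the right crop, with its rods at (505,117) and (557,185). I'll go over the paddle handle first.

Request:
{"method": "servo_tool", "body": {
  "steps": [
    [0,0,-9.8,0,0,0,0],
    [0,0,-9.8,0,0,0,0],
    [0,0,-9.8,0,0,0,0]
  ]
}}

```text
time_s: 0.48
position: [0.1581, 0.5525, 0.2308]
tcp_rot: [[-0.971, -0.238, -0.0], [-0.238, 0.971, -0.001], [0.001, -0.001, -1.0]]
force: [-0.8, -0.1, 0.5]
width: 0.0427
finger_force: 0.0
```

Request:
{"method": "servo_tool", "body": {
  "steps": [
    [0,0,0,-2.24,-5,0.3,0],
    [0,0,0,-2.24,-5,0.3,0],
    [0,0,0,-2.24,-5,0.3,0],
    [0,0,0,-2.24,-5,0.3,0],
    [0,0,0,-2.24,-5,0.3,0],
    [0,0,0,-2.24,-5,0.3,0],
    [0,0,0,-2.24,-5,0.3,0],
    [0,0,0,-2.24,-5,0.3,0],
    [0,0,0,-2.24,-5,0.3,0],
    [0,0,0,0,0,0,0]
  ]
}}

```text
time_s: 1.72
position: [0.4606, 0.1591, 0.2035]
tcp_rot: [[-0.974, -0.226, -0.0], [-0.226, 0.974, -0.001], [0.0, -0.0, -1.0]]
force: [0.3, 0.1, 0.5]
width: 0.0428
finger_force: 0.0
```

```bash
cat >> h.py <<'E'
def to(x,y,z,yaw):
    """tool-frame turn (deg) and shift (cm) to a straight-down pose with tool x at yaw"""
    from scipy.spatial.transform import Rotation as Ro
    o=arm.get_obs(); R=np.array(o["tcp_rot"]); a=np.radians(yaw); C,S=np.cos(a),np.sin(a)
    T=np.array([[C,S,0],[S,-C,0],[0,0,-1]])
    print("t",o["time_s"],"pos",o["position"].round(4),"turn",Ro.from_matrix(R.T@T).as_rotvec(degrees=True).round(2),
     "shift after turn",(T.T@(np.array([x,y,z])-o["position"])*100).round(2),"F",o["force"].round(2),"w",round(o["width"],4))
E
python3 - <<'E'
from h import *
to(.458,.161,.046,193.4)
c=grab("wrist","pics/w1.png")
w=cal("top")
print("jar lid",atz(w,(427/1.4286,338/1.4286),.07))
print(proj(c,[.518,.175,.004]),proj(c,[.458,.161,.09]))
E
```

```text
t 1.725 pos [0.4606 0.1591 0.2035] turn [-0.02 -0.03 -0.31] shift after turn [ 0.21  0.25 15.75] F [0.26 0.12 0.47] w 0.0428
jar lid [0.43975302 0.02032766 0.07      ]
[283.15157005 231.74666157] [283.7059692 197.5177607]
```

View pics/w1.png

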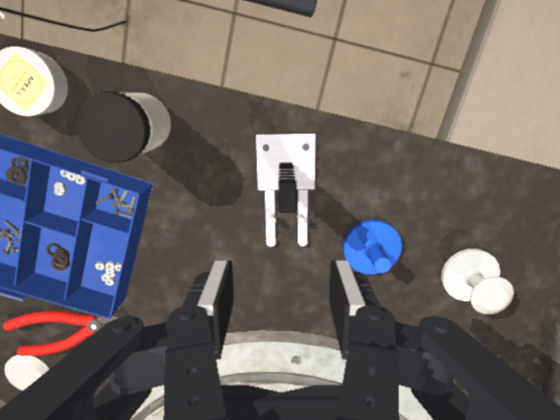

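The wrist picture shows the paddle with rear corners at (257,135) and (315,134) and tine tips at (270,246) and (302,246). The jar is at (115,125), well clear. The flange on its post is at (492,294), with the foot at (471,275).

Run:
```python
from h import *
from scipy.optimize import least_squares
c=cal("wrist")
pts=[(.0145,.0165),(.0145,-.0165),(-.1,.028),(-.1,-.028),(-.046,.028),(-.046,-.028)]
uv=[(302.5,247),(270.5,247),(315.5,134),(257,135),(316,188.5),(258,190)]
def f(q):
    C,S=np.cos(q[2]),np.sin(q[2])
    return np.concatenate([proj(c,[q[0]+C*x-S*y,q[1]+S*x+C*y,.004])-p for (x,y),p in zip(pts,uv)])
s=least_squares(f,[.518,.175,.233]);q=s.x;print(q[:2],np.degrees(q[2]),s.fun.round(1))
g=q[:2]-.062*np.array([np.cos(q[2]),np.sin(q[2])]);print("grip",g)
print("blank",atz(c,(492,295),.053),"foot",atz(c,(471,275),.01))
to(*g,.046,180+np.degrees(q[2]))
```

```text
[0.51692017 0.18061584] 13.691488350789086 [ 0.1 -1.2  0.6 -1.   0.3  0.5 -0.2  0.1 -1.2  1.1  0.4  0.2]
grip [0.45668195 0.16594082]
blank [0.51520667 0.37827823 0.053     ] foot [0.51678696 0.38098113 0.01      ]
t 1.775 pos [0.4592 0.1605 0.2036] turn [ 0.02 -0.08 -0.48] shift after turn [ 0.12  0.59 15.76] F [ 0.7   0.28 -0.1 ] w 0.0424
```

Request:
{"method": "servo_tool", "body": {
  "steps": [
    [0,0,-0.4,0.2,0.4,2,0],
    [0,0,0,0,0,5,0],
    [0,0,0,0,0,4.5,0],
    [0,0,0,0,0,3,0],
    [0,0,0,0,0,1.25,0],
    [0,0,0,0,0,0,0],
    [0,0,0,0,0,0,1],
    [0,0,0,0,0,0,1],
    [0,0,0,0,0,0,1],
    [0,0,0,0,0,0,1]
  ]
}}

```text
time_s: 3.02
position: [0.4564, 0.1654, 0.0474]
tcp_rot: [[-0.971, -0.239, 0.001], [-0.239, 0.971, 0.0], [-0.001, 0.0, -1.0]]
force: [-0.6, 0.2, 3.5]
width: 0.0134
finger_force: 60.4
```

Request:
{"method": "servo_tool", "body": {
  "steps": [
    [0,0,0,0,0,-2,1],
    [0,0,0,0,0,-4,1],
    [0,0,0,0,0,-4,1],
    [0,0,-7.4,0,0,0,1],
    [0,0,-7.4,0,0,0,1],
    [0,0,-7.4,0,0,0,1],
    [0,0,0,-1.4,4.5,0,1],
    [0,0,0,-1.4,4.5,0,1],
    [0,0,0,-1.4,4.5,0,1],
    [0,0,0,0,0,0,1]
  ]
}}

```text
time_s: 4.28
position: [0.4092, 0.3015, 0.1466]
tcp_rot: [[-0.806, -0.592, -0.001], [-0.592, 0.806, 0.0], [0.0, 0.001, -1.0]]
force: [0.2, 0.0, -1.8]
width: 0.0132
finger_force: 59.9
```

Request:
{"method": "servo_tool", "body": {
  "steps": [
    [0,0,0,0,0,0,1],
    [0,0,0,0,0,0,1]
  ]
}}

```text
time_s: 4.53
position: [0.4108, 0.2983, 0.1467]
tcp_rot: [[-0.81, -0.587, -0.0], [-0.587, 0.81, -0.0], [0.0, -0.0, -1.0]]
force: [-0.5, -0.5, -1.9]
width: 0.0136
finger_force: 59.9
```

Run:
```python
from h import *
to(.410,.300,.084,216)
c=grab("wrist","pics/w2.png"); np.save("w2.npy",c[2])
im=cv2.imread("pics/w2.png")
cv2.imwrite("pics/w2c.png",cv2.resize(im[100:400,150:550],(800,600),interpolation=cv2.INTER_CUBIC))
o=arm.get_obs()
print(proj(c,[o["position"][0]+.062*.809,o["position"][1]+.062*.588,o["position"][2]-.046+.004]),proj(c,[.517,.378,.053]))
```

```text
t 4.525 pos [0.4108 0.2983 0.1467] turn [-0.01 -0.02 -0.06] shift after turn [-0.03  0.18  6.27] F [-0.47 -0.51 -1.87] w 0.0136
[281.37063176 330.31621691] [284.11519675 363.68065501]
```

View pics/w2c.png

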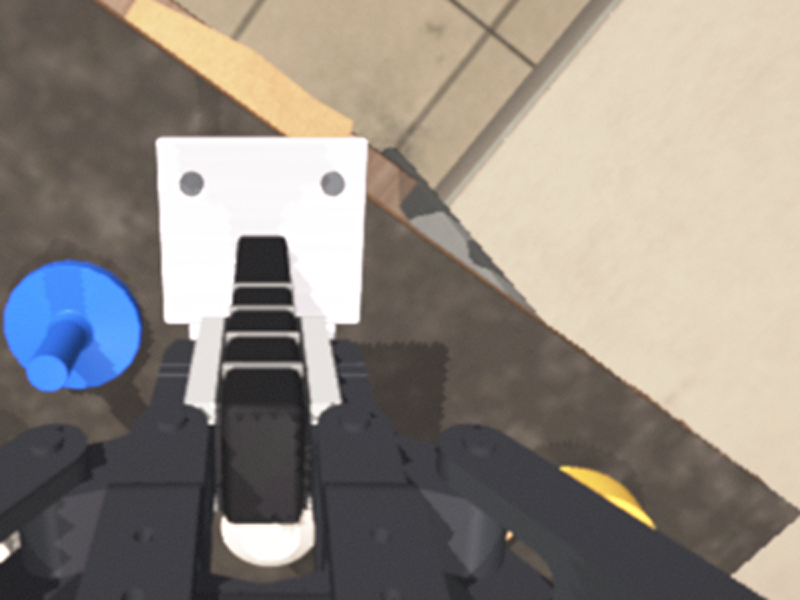

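The paddle hangs in the hand: rear corners (157,138) and (366,138), shoulders (165,323) and (358,323). The flange top is visible at (268,545), where I predicted it. I'll fit the paddle's pose in the hand.

Run:
```python
from h import *
from scipy.optimize import least_squares
from scipy.spatial.transform import Rotation as Ro
c=cal("wrist"); o=arm.get_obs()
T=np.array(o["tcp_rot"])@np.diag([-1,-1,1.])  # paddle-like axes: x fwd, y; z down
T=T@np.diag([1,-1,-1]) if np.linalg.det(np.array(o["tcp_rot"])@np.diag([-1,-1,1.])@np.diag([1,1,-1]))>0 else np.array(o["tcp_rot"])@np.diag([-1,1,-1.])
print(T.round(2).tolist())
uv=[(150+x/2,100+y/2) for x,y in [(366,137.5),(157,138),(359.5,323.5),(164.5,323.5)]]
pts=np.array([(-.1,.028,.004),(-.1,-.028,.004),(-.046,.028,.004),(-.046,-.028,.004)])-[-.062,0,.046]
def f(q):
    r=Ro.from_euler("zyx",[q[2] if len(q)>2 else 0,q[3] if len(q)>3 else 0,q[5] if len(q)>5 else 0]).as_matrix()
    return np.concatenate([proj(c,o["position"]+T@(r@p+[q[0],q[1],q[4] if len(q)>4 else 0]))-u for p,u in zip(pts,uv)])
for n in (3,4,5):
    s=least_squares(f,np.zeros(n)); print((s.x*([1000,1000,57.3,57.3,1000][:n])).round(2),s.fun.round(1))
for b in [(.517,.378)]:
    print(proj(c,[*b,.053]), [proj(c,[b[0]+.02*np.cos(t),b[1]+.02*np.sin(t),.045]).round(1).tolist() for t in np.radians([36,126,-54])])
```

```text
[[0.81, -0.59, 0.0], [0.59, 0.81, 0.0], [-0.0, -0.0, 1.0]]
[-0.37 -0.23  0.05] [ 0.9  0.1 -0.8  0.1  0.  -0.1 -0.1  0. ]
[-1.25 -0.23  0.05 -1.23] [ 0.6 -0.2 -0.6 -0.2  0.1  0.2 -0.2  0.3]
[-1.41 -0.23  0.05 -2.08 -1.43] [ 0.1 -0.  -0.  -0.1 -0.2 -0.   0.1  0.1]
[284.27278441 363.53665143] [[284.2, 375.9], [308.2, 356.6], [260.2, 356.7]]
```

Request:
{"method": "servo_tool", "body": {
  "steps": [
    [0,0,0,0,0.18,2,1],
    [0,0,0,0,0,3,1],
    [0,0,0,0,0,1.2,1],
    [0,0,0,0,0,0,1],
    [0,0,0,0,0,0,1]
  ]
}}

```text
time_s: 5.2
position: [0.4103, 0.3008, 0.0858]
tcp_rot: [[-0.809, -0.588, 0.001], [-0.588, 0.809, 0.001], [-0.002, -0.0, -1.0]]
force: [1.0, 0.6, -1.6]
width: 0.0133
finger_force: 59.8
```

Request:
{"method": "servo_tool", "body": {
  "steps": [
    [0,0,0,-1.5,0,0,1],
    [0,0,0,-1.5,0,0,1],
    [0,0,0,-1.2,0,0,1],
    [0,0,0,-0.8,0,0,1],
    [0,0,0,-0.6,0,0,1],
    [0,0,0,-0.5,0,0,1],
    [0,0,0,-0.5,0,0,1],
    [0,0,0,-0.4,0,0,1],
    [0,0,0,0,0,0,1],
    [0,0,0,0,0,0,1]
  ]
}}

```text
time_s: 6.45
position: [0.4659, 0.3418, 0.0848]
tcp_rot: [[-0.809, -0.588, -0.0], [-0.588, 0.809, -0.0], [0.0, 0.0, -1.0]]
force: [-0.3, 0.2, -1.2]
width: 0.0135
finger_force: 59.9
```

Run:
```python
from h import *
to(.468,.342,.0845,216)
grab("wrist","pics/w3.png")
c=grab("side","pics/s3.png")
p=proj(c,[.518,.379,.045]);print(p)
im=cv2.imread("pics/s3.png");x,y=int(p[0]),int(p[1])
a=cv2.resize(im[y-30:y+20,x-40:x+40],(640,400),interpolation=cv2.INTER_CUBIC)
w=cv2.imread("pics/w3.png")[300:420,200:400]; w=cv2.resize(w,(640,384),interpolation=cv2.INTER_CUBIC)
cv2.imwrite("pics/m3.png",cv2.resize(np.vstack([a,w]),None,fx=.76,fy=.76))
```

```text
t 6.45 pos [0.4659 0.3418 0.0848] turn [ 0.01 -0.01  0.03] shift after turn [-0.18 -0.11  0.03] F [-0.29  0.17 -1.19] w 0.0135
[250.33891371 168.73273569]
```

View pics/m3.png

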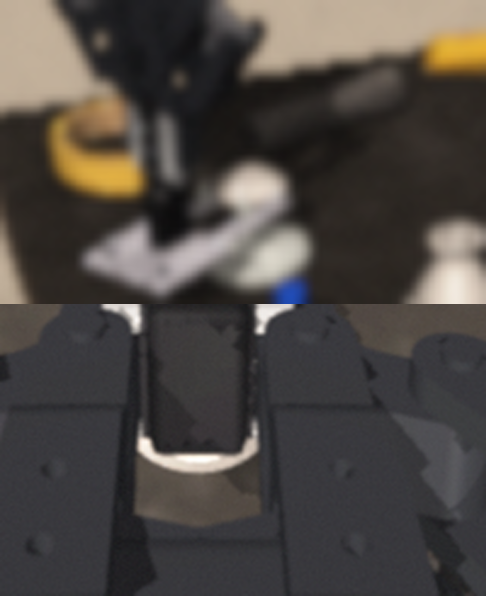

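Run:
```python
from h import *
c=cal("wrist"); o=arm.get_obs(); d=np.array([.809,.588])
for z in (.045,.048,.053):
    p=atz(c,(281,368.2),z); print(z,"front rim along from TCP (seat+20 => 82)",(p[:2]-o["position"][:2])@d)
K=(c[0],c[1],np.load("w2.npy"))
for z in (.045,.048,.053):
    print(z,"w2",(atz(K,(284,382.5),z)[:2]-o["position"][:2])@d)
```

```text
0.045 front rim along from TCP (seat+20 => 82) 0.08877283093135703
0.048 front rim along from TCP (seat+20 => 82) 0.08606963663746929
0.053 front rim along from TCP (seat+20 => 82) 0.08156431281432314
0.045 w2 0.0894678581435214
0.048 w2 0.08658100951273474
0.053 w2 0.08176959512809041
```

The flange is centred laterally but sits about 4 mm ahead of the seat, so I advance a little and then lift.

Request:
{"method": "servo_tool", "body": {
  "steps": [
    [0,0,0,-0.2,0,0,1],
    [0,0,0,-0.2,0,0,1],
    [0,0,0,0,0,0,1],
    [0,0,0,0,0,0,1],
    [0,0,0,0,0,-0.2,1],
    [0,0,0,0,0,-0.2,1],
    [0,0,0,0,0,-0.2,1],
    [0,0,0,0,0,-0.3,1],
    [0,0,0,0,0,-0.5,1],
    [0,0,0,0,0,0,1]
  ]
}}

```text
time_s: 7.8
position: [0.4697, 0.3445, 0.0995]
tcp_rot: [[-0.809, -0.588, 0.001], [-0.588, 0.809, 0.001], [-0.001, -0.0, -1.0]]
force: [-0.2, -0.6, -2.3]
width: 0.0135
finger_force: 59.8
```

Request:
{"method": "servo_tool", "body": {
  "steps": [
    [0,0,0,0,0,-0.5,1],
    [0,0,0,0,0,-1,1],
    [0,0,0,0,0,-1.5,1],
    [0,0,0,0,0,-1.5,1],
    [0,0,0,0,0,-1.5,1],
    [0,0,0,0,0,-1,1],
    [0,0,0,0,0,-0.5,1],
    [0,0,0,0,0,0,1]
  ]
}}

```text
time_s: 8.8
position: [0.4694, 0.3443, 0.174]
tcp_rot: [[-0.809, -0.588, 0.0], [-0.588, 0.809, 0.0], [-0.0, 0.0, -1.0]]
force: [-0.1, -0.1, -2.2]
width: 0.0133
finger_force: 59.8
```

Run:
```python
from h import *
# pre-load pose: paddle seat 22 mm before home
C,S=np.cos(np.radians(-55.7)),np.sin(np.radians(-55.7)); s=-.024-.062
to(.5347+s*C,-.2951+s*S,.169,124.3)
o=arm.get_obs();c=grab("wrist","pics/w4.png")
w=cv2.imread("pics/w4.png")[300:420,200:400]; cv2.imwrite("pics/w4c.png",cv2.resize(w,(600,360),interpolation=cv2.INTER_CUBIC))
T=np.array(o["tcp_rot"])@np.diag([-1,1,-1.])
for x in (.018,.02,.022): print(x,[proj(c,o["position"]+T@np.array([.062+x,0,-.0474+z])) .round(1).tolist() for z in (.004,.007,.012)])
```

```text
t 8.8 pos [0.4694 0.3443 0.174 ] turn [2.000e-02 1.000e-02 9.172e+01] shift after turn [-47.9  -30.64   0.5 ] F [-0.09 -0.11 -2.21] w 0.0133
0.018 [[281.4, 352.7], [281.4, 356.0], [281.4, 361.7]]
0.02 [[281.4, 355.3], [281.4, 358.6], [281.4, 364.4]]
0.022 [[281.4, 357.9], [281.4, 361.3], [281.4, 367.1]]
```

View pics/w4c.png

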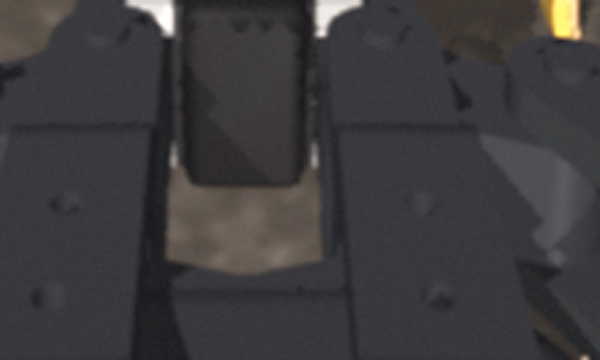

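The flange is now hidden behind the handle, which fits it being seated on the paddle. I'll check with image code in the side view that it left the post.

Run:
```python
from h import *
c=cal("side"); a=arm.grab_frame("side"); b=cv2.cvtColor(cv2.imread("pics/side0.png"),cv2.COLOR_BGR2RGB)
cv2.imwrite("pics/s4.png",a[:,:,::-1])
o=arm.get_obs(); d=np.array([.809,.588]); n=np.array([-.588,.809])
for nm,im in (("start",b),("now",a)):
    for s in (-.014,0,.014):
        p=proj(c,[.518+.957*s,.379-.288*s,.052]).round().astype(int); print(nm,"post",s,p,im[p[1],p[0]])
seat=o["position"][:2]+.062*d
for k in np.arange(-.03,.034,.006):
    p=proj(c,[*(seat+k*d),o["position"][2]-.0474+.012]).round().astype(int); print(round(k,3),p,a[p[1],p[0]])
```

```text
start post -0.014 [246 167] [145 133 122]
start post 0 [250 167] [207 193 179]
start post 0.014 [254 167] [195 180 167]
now post -0.014 [246 167] [26 23 21]
now post 0 [250 167] [99 95 89]
now post 0.014 [254 167] [49 47 43]
-0.03 [243 146] [114 106  99]
-0.024 [244 146] [144 133 123]
-0.018 [245 145] [168 156 144]
-0.012 [247 144] [194 179 166]
-0.006 [248 144] [198 185 171]
-0.0 [249 143] [199 184 169]
0.006 [250 142] [197 181 163]
0.012 [251 142] [196 180 161]
0.018 [253 141] [191 173 153]
0.024 [254 141] [190 173 152]
0.03 [255 140] [192 175 153]
```

Request:
{"method": "servo_tool", "body": {
  "steps": [
    [0,0,2,0,0,0,1],
    [0,0,4,0,0,0,1],
    [0,0,5.5,0,0,0,1],
    [0,0,6,0,0,0,1],
    [0,0,6,0,0,0,1],
    [0,0,6,0,0,0,1],
    [0,0,6,0,0,0,1],
    [0,0,6,0,0,0,1],
    [0,0,6,0,0,0,1],
    [0,0,6,0,0,0,1]
  ]
}}

```text
time_s: 10.15
position: [0.4691, 0.3441, 0.1733]
tcp_rot: [[-0.952, 0.305, -0.001], [0.305, 0.952, -0.0], [0.001, -0.0, -1.0]]
force: [-0.2, 0.3, -2.3]
width: 0.0132
finger_force: 59.8
```

Request:
{"method": "servo_tool", "body": {
  "steps": [
    [0,0,6,0,0,0,1],
    [0,0,6,0,0,0,1],
    [0,0,6,0,0,0,1],
    [0,0,6,0,0,0,1],
    [0,0,6,0,0,0,1],
    [0,0,4.2,0,0,0,1],
    [0,0,3,0,0,0,1],
    [0,0,1,0,0,0,1],
    [0,0,0,-0.42,-0.27,0,1],
    [0,0,0,-0.84,-0.54,0,1]
  ]
}}

```text
time_s: 11.4
position: [0.4696, 0.3289, 0.1736]
tcp_rot: [[-0.565, 0.825, -0.0], [0.825, 0.565, -0.0], [-0.0, -0.0, -1.0]]
force: [0.3, 0.6, -1.7]
width: 0.0136
finger_force: 59.8
```

Request:
{"method": "servo_tool", "body": {
  "steps": [
    [0,0,0,-1.26,-0.81,0,1],
    [0,0,0,-1.68,-1.08,0,1],
    [0,0,0,-1.68,-1.08,0,1],
    [0,0,0,-1.68,-1.08,0,1],
    [0,0,0,-1.68,-1.08,0,1],
    [0,0,0,-1.68,-1.08,0,1],
    [0,0,0,-1.68,-1.08,0,1],
    [0,0,0,-1.68,-1.08,0,1],
    [0,0,0,-1.68,-1.08,0,1],
    [0,0,0,-1.68,-1.08,0,1]
  ]
}}

```text
time_s: 12.65
position: [0.4751, 0.1333, 0.1739]
tcp_rot: [[-0.564, 0.826, 0.0], [0.826, 0.564, 0.0], [-0.0, 0.0, -1.0]]
force: [0.8, 0.3, -2.5]
width: 0.0133
finger_force: 59.8
```

Request:
{"method": "servo_tool", "body": {
  "steps": [
    [0,0,0,-1.68,-1.08,0,1],
    [0,0,0,-1.68,-1.08,0,1],
    [0,0,0,-1.68,-1.08,0,1],
    [0,0,0,-1.68,-1.08,0,1],
    [0,0,0,-1.68,-1.08,0,1],
    [0,0,0,-1.68,-1.08,0,1],
    [0,0,0,-1.68,-1.08,0,1],
    [0,0,0,-1.68,-1.08,0,1],
    [0,0,0,-1.68,-1.08,0,1],
    [0,0,0,-1.68,-1.08,0,1]
  ]
}}

```text
time_s: 13.9
position: [0.4803, -0.0663, 0.1738]
tcp_rot: [[-0.564, 0.826, 0.0], [0.826, 0.564, 0.0], [-0.0, 0.0, -1.0]]
force: [0.6, 0.1, -1.4]
width: 0.013
finger_force: 59.8
```

Request:
{"method": "servo_tool", "body": {
  "steps": [
    [0,0,0,-1.68,-1.08,0,1],
    [0,0,0,-1.68,-1.08,0,1],
    [0,0,0,-1.68,-1.08,0,1],
    [0,0,0,-1.26,-0.81,0,1],
    [0,0,0,-0.84,-0.54,0,1],
    [0,0,0,-0.42,-0.27,0,1],
    [0,0,0,0,0,0,1],
    [0,0,0,0,0,0,1]
  ]
}}

```text
time_s: 14.9
position: [0.4831, -0.1544, 0.1737]
tcp_rot: [[-0.564, 0.825, -0.0], [0.825, 0.564, 0.0], [0.0, 0.0, -1.0]]
force: [-0.1, 0.1, -2.9]
width: 0.0135
finger_force: 59.8
```

Run:
```python
from h import *
C,S=np.cos(np.radians(-55.7)),np.sin(np.radians(-55.7)); s=-.024-.062
to(.5347+s*C,-.2951+s*S,.169,124.3)
c=grab("top","pics/t5.png"); grab("side","pics/s5.png");w=grab("wrist","pics/w5.png"); np.save("w5.npy",w[2])
for n,cc in (("top",c),("wrist",w),("side",cal("side"))): print(n,proj(cc,[.5347,-.2951,.09]))
```

```text
t 14.9 pos [ 0.4831 -0.1544  0.1737] turn [ 0.01 -0.02  0.06] shift after turn [-5.93 -3.67  0.47] F [-0.07  0.14 -2.94] w 0.0135
top [430.26974791 195.54380929]
wrist [232.90194479 386.90278842]
side [335.97324165 297.55899105]
```

Run:
```python
from h import *
R=lambda im,x,y,k:cv2.resize(im[y:y+int(300/k),x:x+int(400/k)],(400,300),interpolation=cv2.INTER_CUBIC)
t,s,w,t0=[cv2.imread(f"pics/{n}.png") for n in ("t5","s5","w5","side0")]
cv2.imwrite("pics/m5.png",np.vstack([np.hstack([R(t,373,160,4),R(s,285,250,4)]),np.hstack([R(w,80,120,1),R(t0,285,270,4)])]))
```

```text
(no output)
```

View pics/m5.png

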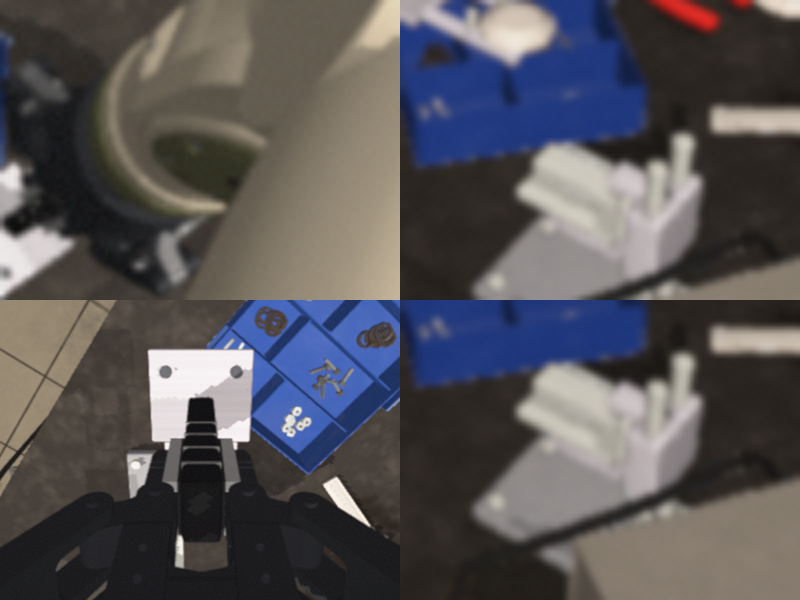

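The side tile (upper right) shows the flange at (520,25), seated on the paddle against its heel pins. I'll match the stand's model to both fixed views to get its pose and ledge height.

Run:
```python
from h import *
c=cal("side"); t=cal("top"); a=np.radians(-55.69);C,S=np.cos(a),np.sin(a)
W=lambda x,y,z:[.5347+C*x-S*y,-.2951+S*x+C*y,z]
def ts(p): q=proj(c,p); return ((q-[285,270])*4+[400,300]).round().astype(int).tolist()
def tt(p): q=proj(t,p); return ((q-[383,165])*8).round().astype(int).tolist()
for n,p in dict(rodL=(.033,.013,.135),rodR=(.033,-.013,.135)).items(): print(n,ts(W(*p)),tt(W(*p)))
for x in(-.058,.046):
  for y in (-.035,.035): print("base",x,y,ts(W(x,y,.01)),tt(W(x,y,.01)))
for h in (.065,.075,.085):
  for n,p in dict(ledF_L=(-.04,.022,h),ledF_R=(-.04,-.022,h),ribF_L=(-.04,.008,h+.01),ribF_R=(-.04,-.008,h+.01),jawF=(.004,.007,h+.022),jawFR=(.004,-.007,h+.022)).items(): print(h,n,ts(W(*p)),tt(W(*p)))
```

```text
rodL [681, 359] [500, 113]
rodR [653, 389] [555, 186]
base -0.058 -0.035 [469, 505] [207, 483]
base -0.058 0.035 [542, 430] [77, 305]
base 0.046 -0.035 [632, 599] [453, 303]
base 0.046 0.035 [702, 515] [324, 129]
0.065 ledF_L [560, 387] [203, 275]
0.065 ledF_R [513, 435] [289, 392]
0.065 ribF_L [546, 389] [242, 306]
0.065 ribF_R [529, 406] [273, 349]
0.065 jawF [618, 410] [370, 220]
0.065 jawFR [603, 426] [398, 258]
0.075 ledF_L [561, 374] [214, 268]
0.075 ledF_R [514, 421] [301, 387]
0.075 ribF_L [547, 375] [253, 300]
0.075 ribF_R [530, 392] [286, 343]
0.075 jawF [619, 396] [384, 213]
0.075 jawFR [604, 412] [412, 251]
0.085 ledF_L [562, 360] [225, 262]
0.085 ledF_R [514, 408] [314, 381]
0.085 ribF_L [548, 361] [266, 294]
0.085 ribF_R [531, 378] [298, 338]
0.085 jawF [620, 382] [397, 206]
0.085 jawFR [605, 398] [426, 245]
```

Run:
```python
from h import *
im=cv2.cvtColor(cv2.imread("pics/w5.png"),cv2.COLOR_BGR2GRAY)
print(im[264:300:2,198:240:2])
w=cal("wrist"); t=cal("top"); s=cal("side"); a=np.radians(-55.69);C,S=np.cos(a),np.sin(a)
for n,c in (("top",t),):
  p=atz(c,(383+210/8,165+485/8),.01); print("top corner",p)
print("side corner",atz(s,(285+75/4,270+205/4),.01))
print("wrist corner",atz(w,(207.5,274),.01), "model",[.5347+C*-.058-S*-.035,-.2951+S*-.058+C*-.035])
o=arm.get_obs(); print(o["position"])
# top-camera check on the known paddle/jar
```

```text
[[ 69  69  65  62  64  64  69  72  76  75  69  56  58  52  51  62  57  55
   52  49  60]
 [ 68  69  70  67  69  72  73  70  62  66  53  49  47  47  50  50  50  51
   50  49  52]
 [ 65  69  69  68  68  67  67  50  43  45  47  45  47  47  49  50  47  46
   49  47  47]
 [ 66  68  66  60  60  70  78  70  70  71  72  72  72  74  73  73  72  74
   77  61  35]
 [ 67  68  66  60  61  81  88  88  89  89  91  89  90  93  90  90  93  92
   73  35  30]
 [ 68  66  67  61  85 150 151 152 152 153 156 158 156 157 157 157 157 123
   46  28  30]
 [ 70  68  64  63  96 188 195 194 195 197 193 188 190 197 198 197 192  91
   28  28  28]
 [ 68  69  67  67  95 195 198 199 191 188 165 141 142 168 194 197 177  61
   30  30  29]
 [ 66  71  72  66  94 194 199 178 146 138 132 137 145 188 198 196 153  41
   31  27  30]
 [ 68  74  77  70  85 178 180 208 240 239 214 140 137 140 182 197 135  37
   35  37  34]
 [ 69  76  80  73  82 168 190 245 245 244 242 177 149 185 197 189  80  27
   30  27  28]
 [ 67  73  78  72  75 164 204 241 245 244 243 206 193 198 200 172  62  35
   36  33  33]
 [ 68  70  71  69  70 158 199 212 238 240 226 198 197 198 197 151  44  39
   35  34  34]
 [ 62  60  61  63  62 153 199 196 198 198 194 195 196 198 195 116  28  25
   29  31  27]
 [ 62  61  62  60  62 156 198 200 198 196 196 195 197 197 187  72  29  27
   27  28  31]
 [ 63  62  63  65  64 147 182 185 179 193 198 197 198 198 157  41  29  31
   31  29  28]
 [ 60  61  61  62  61 124 173 171 173 184 196 198 199 199 143  27  29  29
   31  26  27]
 [ 60  59  59  60  60 108 173 173 173 179 199 201 200 193  93  27  31  28
   26  25  29]]
top corner [ 0.47239244 -0.26802655  0.01      ]
side corner [ 0.47638682 -0.2681066   0.01      ]
wrist corner [ 0.47555949 -0.26556526  0.01      ] model [np.float64(0.4730971296588189), np.float64(-0.2669204619319685)]
[ 0.48320048 -0.15441393  0.17381869]
```

Run:
```python
from h import *
to(.4886,-.2230,.147,124.3)
```

```text
t 15.05 pos [ 0.4832 -0.1544  0.1738] turn [ 0.01 -0.01  0.07] shift after turn [-5.97 -3.42  2.68] F [ 0.27  0.63 -2.56] w 0.0135
```

Request:
{"method": "servo_tool", "body": {
  "steps": [
    [0,0,0,-0.4,-0.22,0,1],
    [0,0,0,-0.8,-0.45,0,1],
    [0,0,0,-1.2,-0.7,0,1],
    [0,0,0,-1.2,-0.7,0,1],
    [0,0,0,-1.2,-0.7,0,1],
    [0,0,0,-0.8,-0.45,0,1],
    [0,0,0,-0.37,-0.2,0,1],
    [0,0,0,0,0,0,1],
    [0,0,0,0,0,0,1]
  ]
}}

```text
time_s: 16.18
position: [0.4885, -0.2231, 0.1738]
tcp_rot: [[-0.564, 0.826, -0.0], [0.826, 0.564, 0.0], [0.0, 0.0, -1.0]]
force: [-0.2, -0.4, -0.9]
width: 0.0134
finger_force: 59.8
```

Request:
{"method": "servo_tool", "body": {
  "steps": [
    [0,0,0,0,0,0.4,1],
    [0,0,0,0,0,0.8,1],
    [0,0,0,0,0,0.8,1],
    [0,0,0,0,0,0.5,1],
    [0,0,0,0,0,0.2,1],
    [0,0,0,0,0,0,1],
    [0,0,0,0,0,0,1],
    [0,0,0,0,0,0,1]
  ]
}}

```text
time_s: 17.18
position: [0.4888, -0.2236, 0.147]
tcp_rot: [[-0.564, 0.826, 0.001], [0.826, 0.564, -0.0], [-0.0, 0.0, -1.0]]
force: [0.2, 0.3, -1.8]
width: 0.0131
finger_force: 59.8
```

Run:
```python
from h import *
to(.4886,-.2230,.132,124.3)
f=[]
w=grab("wrist","pics/w6.png");
im=cv2.cvtColor(cv2.imread("pics/w6.png"),cv2.COLOR_BGR2GRAY)
print(im[200:290:3,180:236:3])
for x,y in ((-.058,-.035),(-.058,.035)):
    C,S=.5636,-.826; print(proj(w,[.5368+C*x-S*y,-.2937+S*x+C*y,.01]))
```

```text
t 17.175 pos [ 0.4888 -0.2236  0.147 ] turn [0.02 0.03 0.03] shift after turn [0.06 0.02 1.5 ] F [ 0.22  0.32 -1.76] w 0.0131
[[ 74  73  71  73  76  79  80  80  78  73  72  73  73  76  75  77  98 251
  251]
 [ 76  76  76  73  71  76  77  74  75  74  70  70  75  80  85  79  85 251
  251]
 [ 80  78  73  73  70  75  76  73  70  70  70  73  75  83  89  79  77 251
  251]
 [ 74  76  74  70  71  73  74  70  70  70  71  75  77  81  82  76  72 251
  251]
 [ 70  71  69  71  71  73  78  76  70  71  76  79  84  83  80  80  75 250
  249]
 [ 66  67  76  78  75  75  84  89  86  86  79  82  87  84  88  88  83 252
  250]
 [ 62  64  72  78  77  76  80  84  88  91  88  83  81  80  84  86  80 247
  252]
 [ 65  64  73  76  77  74  79  84  87  87  87  79  75  72  75  81  76 231
  246]
 [ 64  66  69  76  75  76  77  83  85  84  83  75  72  72  70  78  74 221
  237]
 [ 67  65  69  77  74  75  79  85  90  85  84  77  74  71  72  79  74 220
  240]
 [ 67  66  77  79  75  75  78  85  86  86  87  78  72  69  68  77  76 214
  238]
 [ 71  71  80  76  75  73  79  81  87  84  83  76  75  69  66  75  76 226
  242]
 [
[... 812 characters left out ...]
6  66  68  65  66  67  67  68  67  70  67  68  68  66  67  66  68  67
   67]
 [ 67  68  66  68  68  66  66  66  65  69  68  69  64  67  68  68  67  68
   70]
 [ 68  65  66  64  70  67  67  67  70  68  72  68  66  68  70  71  67  67
   59]
 [ 71  67  70  71  74  71  71  70  69  68  66  70  68  72  70  69  67  61
   35]
 [ 76  78  72  70  72  71  68  70  68  70  71  69  73  72  70  67  71  53
   32]
 [ 78  80  79  77  72  68  71  71  71  70  71  71  71  68  68  69  69  48
   41]
 [ 75  77  75  75  70  69  70  70  71  72  70  71  72  67  69  70  67  34
   33]
 [ 76  78  77  75  68  70  69  67  69  70  70  69  68  67  67  67  66  53
   46]]
[237.35040278 224.72415069]
[320.83975415 224.63428209]
```

Request:
{"method": "servo_tool", "body": {
  "steps": [
    [0,0,0,0,0,0.3,1],
    [0,0,0,0,0,0.3,1],
    [0,0,0,0,0,0.2,1],
    [0,0,0,0,0,0,1]
  ]
}}

```text
time_s: 17.73
position: [0.4885, -0.2233, 0.1385]
tcp_rot: [[-0.564, 0.826, -0.0], [0.826, 0.564, 0.0], [0.001, -0.0, -1.0]]
force: [0.4, 0.2, -1.7]
width: 0.0134
finger_force: 59.8
```

Request:
{"method": "servo_tool", "body": {
  "steps": [
    [0,0,0,0,0,0.1,1],
    [0,0,0,0,0,0.1,1],
    [0,0,0,0,0,0.1,1],
    [0,0,0,0,0,0.1,1],
    [0,0,0,0,0,0,1],
    [0,0,0,0,0,0,1]
  ]
}}

```text
time_s: 18.48
position: [0.4886, -0.2235, 0.1348]
tcp_rot: [[-0.564, 0.826, 0.0], [0.826, 0.564, 0.0], [0.0, 0.0, -1.0]]
force: [-0.5, 0.4, -1.3]
width: 0.0129
finger_force: 59.9
```

Request:
{"method": "servo_tool", "body": {
  "steps": [
    [0,0,0,0,0,0.1,1],
    [0,0,0,0,0,0.1,1],
    [0,0,0,0,0,0,1],
    [0,0,0,0,0,0,1]
  ]
}}

```text
time_s: 18.98
position: [0.4886, -0.2235, 0.1328]
tcp_rot: [[-0.564, 0.826, 0.0], [0.826, 0.564, 0.0], [0.0, 0.0, -1.0]]
force: [-0.6, 0.2, -1.5]
width: 0.0134
finger_force: 59.9
```

Request:
{"method": "servo_tool", "body": {
  "steps": [
    [0,0,0,0,0,0.1,1],
    [0,0,0,0,0,0.1,1],
    [0,0,0,0,0,0,1],
    [0,0,0,0,0,0,1]
  ]
}}

```text
time_s: 19.48
position: [0.4887, -0.2235, 0.1309]
tcp_rot: [[-0.564, 0.826, 0.0], [0.826, 0.564, -0.0], [-0.0, 0.0, -1.0]]
force: [-0.5, -0.0, 0.3]
width: 0.0136
finger_force: 60.1
```

Request:
{"method": "servo_tool", "body": {
  "steps": [
    [0,0,0,0,0,0.1,1],
    [0,0,0,0,0,0.1,1],
    [0,0,0,0,0,0,1],
    [0,0,0,0,0,0,1]
  ]
}}

```text
time_s: 19.98
position: [0.4887, -0.2235, 0.1288]
tcp_rot: [[-0.564, 0.826, 0.0], [0.826, 0.564, 0.0], [-0.0, 0.0, -1.0]]
force: [-1.3, 0.6, 2.0]
width: 0.0132
finger_force: 60.3
```

Contact was at TCP z≈0.132, so the ledge is at about 85 mm, as seen. I press to about 5.5 mm, then slide in.

Request:
{"method": "servo_tool", "body": {
  "steps": [
    [0,0,0,0,0,0.1,1],
    [0,0,0,0,0,0.1,1],
    [0,0,0,0,0,0,1],
    [0,0,0,0,0,0,1]
  ]
}}

```text
time_s: 20.48
position: [0.4886, -0.2235, 0.1269]
tcp_rot: [[-0.564, 0.826, 0.0], [0.826, 0.564, 0.0], [-0.0, 0.0, -1.0]]
force: [-1.4, 0.7, 2.3]
width: 0.0135
finger_force: 60.5
```

Request:
{"method": "servo_tool", "body": {
  "steps": [
    [0,0,0,-0.1,0,0,1],
    [0,0,0,-0.15,0,0,1],
    [0,0,0,-0.15,0,0,1],
    [0,0,0,-0.15,0,0,1],
    [0,0,0,-0.15,0,0,1],
    [0,0,0,0,0,0,1],
    [0,0,0,0,0,0,1]
  ]
}}

```text
time_s: 21.35
position: [0.4927, -0.2295, 0.1268]
tcp_rot: [[-0.564, 0.826, 0.0], [0.826, 0.564, -0.0], [-0.0, 0.0, -1.0]]
force: [-1.1, 1.5, 3.0]
width: 0.013
finger_force: 60.6
```

Request:
{"method": "servo_tool", "body": {
  "steps": [
    [0,0,0,-0.15,0,0,1],
    [0,0,0,-0.15,0,0,1],
    [0,0,0,-0.15,0,0,1],
    [0,0,0,-0.15,0,0,1],
    [0,0,0,-0.1,0,0,1],
    [0,0,0,0,0,0,1]
  ]
}}

```text
time_s: 22.1
position: [0.4966, -0.2352, 0.1268]
tcp_rot: [[-0.564, 0.826, 0.0], [0.826, 0.564, -0.0], [-0.0, 0.0, -1.0]]
force: [-1.5, 2.6, 3.2]
width: 0.0132
finger_force: 60.5
```

Request:
{"method": "servo_tool", "body": {
  "steps": [
    [0,0,0,-0.15,0,0,1],
    [0,0,0,-0.15,0,0,1],
    [0,0,0,-0.1,0,0,1],
    [0,0,0,0,0,0,1]
  ]
}}

```text
time_s: 22.6
position: [0.4989, -0.2385, 0.1268]
tcp_rot: [[-0.564, 0.826, 0.0], [0.826, 0.564, -0.0], [-0.0, 0.0, -1.0]]
force: [-2.4, 1.3, 3.1]
width: 0.0128
finger_force: 60.5
```

Run:
```python
from h import *
to(.5368-.0616*.5636,-.2937+.0616*.826,.127,124.3)
o=arm.get_obs();print((o["force"][:2]@[.5636,-.826]).round(2),(o["force"][:2]@[.826,.5636]).round(2))
```

```text
t 22.6 pos [ 0.4989 -0.2385  0.1268] turn [0.01 0.01 0.02] shift after turn [-0.54  0.02 -0.02] F [-2.35  1.27  3.08] w 0.0128
-2.38 -1.23
```

Request:
{"method": "servo_tool", "body": {
  "steps": [
    [0,0,0,-0.1,0,0,1],
    [0,0,0,-0.1,0,0,1],
    [0,0,0,-0.1,0,0,1],
    [0,0,0,0,0,0,1],
    [0,0,0,0,0,0,1]
  ]
}}

```text
time_s: 23.22
position: [0.5005, -0.2409, 0.1268]
tcp_rot: [[-0.564, 0.826, 0.0], [0.826, 0.564, -0.0], [-0.0, 0.0, -1.0]]
force: [-1.5, 2.1, 2.3]
width: 0.0133
finger_force: 60.6
```

Request:
{"method": "servo_tool", "body": {
  "steps": [
    [0,0,0,-0.1,0,0,1],
    [0,0,0,0,0,0,1],
    [0,0,0,0,0,0,1]
  ]
}}

```text
time_s: 23.6
position: [0.501, -0.2417, 0.1268]
tcp_rot: [[-0.564, 0.826, 0.0], [0.826, 0.564, 0.0], [-0.0, 0.0, -1.0]]
force: [-2.4, 2.6, 2.1]
width: 0.0136
finger_force: 60.6
```

Request:
{"method": "servo_tool", "body": {
  "steps": [
    [0,0,0,-0.1,0,0,1],
    [0,0,0,0,0,0,1],
    [0,0,0,0,0,0,1]
  ]
}}

```text
time_s: 23.98
position: [0.5016, -0.2425, 0.1268]
tcp_rot: [[-0.564, 0.826, 0.0], [0.826, 0.564, 0.0], [-0.0, 0.0, -1.0]]
force: [-1.4, 1.9, 1.6]
width: 0.0133
finger_force: 60.6
```

Request:
{"method": "servo_tool", "body": {
  "steps": [
    [0,0,0,-0.05,0,0,1],
    [0,0,0,-0.05,0,0,1],
    [0,0,0,0,0,0,1],
    [0,0,0,0,0,0,1]
  ]
}}

```text
time_s: 24.48
position: [0.5021, -0.2433, 0.1267]
tcp_rot: [[-0.564, 0.826, -0.0], [0.826, 0.564, 0.0], [0.0, 0.0, -1.0]]
force: [-0.9, 2.6, 3.1]
width: 0.0133
finger_force: 60.6
```

Request:
{"method": "servo_tool", "body": {
  "steps": [
    [0,0,0,-0.05,0,0,1],
    [0,0,0,0,0,0,1],
    [0,0,0,0,0,0,1]
  ]
}}

```text
time_s: 24.85
position: [0.5023, -0.2436, 0.1267]
tcp_rot: [[-0.564, 0.826, -0.0], [0.826, 0.564, 0.0], [0.0, 0.0, -1.0]]
force: [-2.2, 3.1, 2.7]
width: 0.0137
finger_force: 60.6
```

Request:
{"method": "servo_tool", "body": {
  "steps": [
    [0,0,0,-0.05,0,0,1],
    [0,0,0,0,0,0,1],
    [0,0,0,0,0,0,1]
  ]
}}

```text
time_s: 25.22
position: [0.5025, -0.2439, 0.1267]
tcp_rot: [[-0.564, 0.826, -0.0], [0.826, 0.564, 0.0], [0.001, 0.0, -1.0]]
force: [-2.7, 4.0, 3.1]
width: 0.0133
finger_force: 60.6
```

Request:
{"method": "servo_tool", "body": {
  "steps": [
    [0,0,0,-0.05,0,0,1],
    [0,0,0,0,0,0,1],
    [0,0,0,0,0,0,1]
  ]
}}

```text
time_s: 25.6
position: [0.5027, -0.2442, 0.1267]
tcp_rot: [[-0.564, 0.826, -0.001], [0.826, 0.564, 0.001], [0.001, -0.0, -1.0]]
force: [-2.8, 4.0, 3.9]
width: 0.0134
finger_force: 60.6
```

Request:
{"method": "servo_tool", "body": {
  "steps": [
    [0,0,0,-0.05,0,0,1],
    [0,0,0,0,0,0,1],
    [0,0,0,0,0,0,1]
  ]
}}

```text
time_s: 25.98
position: [0.5028, -0.2443, 0.1266]
tcp_rot: [[-0.564, 0.826, -0.001], [0.826, 0.564, 0.001], [0.002, -0.0, -1.0]]
force: [-3.5, 4.7, 3.0]
width: 0.0134
finger_force: 60.6
```

The push force has risen to 6 N, so the flange is home against the stop pins. I let the carrier up.

Request:
{"method": "servo_tool", "body": {
  "steps": [
    [0,0,0,0,0,-0.05,1],
    [0,0,0,0,0,-0.05,1],
    [0,0,0,0,0,-0.05,1],
    [0,0,0,0,0,-0.05,1],
    [0,0,0,0,0,-0.05,1],
    [0,0,0,0,0,0,1],
    [0,0,0,0,0,0,1]
  ]
}}

```text
time_s: 26.85
position: [0.5029, -0.2445, 0.1289]
tcp_rot: [[-0.564, 0.826, -0.001], [0.826, 0.564, 0.001], [0.001, -0.0, -1.0]]
force: [-2.9, 4.9, -1.0]
width: 0.0129
finger_force: 60.0
```

Request:
{"method": "servo_tool", "body": {
  "steps": [
    [0,0,0,0.05,0,-0.05,1],
    [0,0,0,0.05,0,-0.05,1],
    [0,0,0,0,0,-0.05,1],
    [0,0,0,0,0,-0.05,1],
    [0,0,0,0,0,0,1],
    [0,0,0,0,0,0,1]
  ]
}}

```text
time_s: 27.6
position: [0.5026, -0.2443, 0.1314]
tcp_rot: [[-0.564, 0.826, -0.0], [0.826, 0.564, -0.0], [-0.0, -0.0, -1.0]]
force: [-2.2, 1.8, -1.5]
width: 0.0131
finger_force: 59.8
```

Run:
```python
from h import *
for _ in range(4):
    arm.grab_frame("side"); o=arm.get_obs(); print(o["position"].round(4),o["force"].round(2),(o["force"][:2]@[.5636,-.826]).round(2))
```

```text
[ 0.5026 -0.2443  0.1314] [-3.36  1.81 -1.43] -3.39
[ 0.5026 -0.2443  0.1314] [-3.69  1.23 -1.22] -3.1
[ 0.5027 -0.2443  0.1314] [-2.7   1.31 -0.74] -2.6
[ 0.5026 -0.2442  0.1314] [-2.74  1.34 -1.35] -2.65
```

Request:
{"method": "servo_tool", "body": {
  "steps": [
    [0,0,0,0.1,0,0,1],
    [0,0,0,0.2,0,0,1],
    [0,0,0,0.4,0,0,1],
    [0,0,0,0.6,0,0,1],
    [0,0,0,0,0,0,1]
  ]
}}

```text
time_s: 28.42
position: [0.4952, -0.2329, 0.1314]
tcp_rot: [[-0.564, 0.826, 0.0], [0.826, 0.564, 0.0], [0.0, 0.0, -1.0]]
force: [-0.4, -0.3, -2.1]
width: 0.0134
finger_force: 59.9
```

Request:
{"method": "servo_tool", "body": {
  "steps": [
    [0,0,0,0.8,0,0,1],
    [0,0,0,1,0,0,1],
    [0,0,0,1,0,0,1],
    [0,0,0,1,0,0,1],
    [0,0,0,1,0,0,1],
    [0,0,0,1,0,0,1],
    [0,0,0,1,0,0,1],
    [0,0,0,1,0,0,1],
    [0,0,0,0,0,0,1]
  ]
}}

```text
time_s: 29.55
position: [0.4508, -0.1683, 0.1313]
tcp_rot: [[-0.564, 0.826, -0.0], [0.826, 0.564, 0.0], [0.0, -0.0, -1.0]]
force: [0.6, 0.0, -2.3]
width: 0.0136
finger_force: 59.9
```

Run:
```python
from h import *
o=arm.get_obs();print(o["position"],o["force"])
R=lambda im,x,y,k:cv2.resize(im[y:y+int(300/k),x:x+int(400/k)],(400,300),interpolation=cv2.INTER_CUBIC)
grab("side","pics/s7.png");grab("top","pics/t7.png")
s=cv2.imread("pics/s7.png"); t0=cv2.imread("pics/top0.png"); c=cal("top")
# where can the paddle go? project bench spots in top view
for p in [(.45,-.1),(.40,-.15),(.42,-.2),(.45,-.05),(.40,-.05)]: print(p,(proj(c,[*p,0])*1.4286).round())
print([atz(c,np.array(u)/1.4286,z).round(3).tolist() for u,z in [((420,312),.02),((530,320),.02),((535,235),.02),((483,349),.024),((520,368),0),((200,368),0),((690,370),0)]])
cv2.imwrite("pics/m7.png",np.hstack([R(s,290,255,4),R(cv2.imread("pics/t7.png"),340,165,3)]))
```

```text
[ 0.45084709 -0.16825399  0.13128616] [ 0.58170552  0.03615857 -2.32854146]
(0.45, -0.1) [491. 336.]
(0.4, -0.15) [520. 364.]
(0.42, -0.2) [547. 352.]
(0.45, -0.05) [463. 336.]
(0.4, -0.05) [464. 364.]
[[0.49, 0.028, 0.02], [0.476, -0.166, 0.02], [0.631, -0.182, 0.02], [0.425, -0.08, 0.024], [0.392, -0.15, 0.0], [0.394, 0.416, 0.0], [0.385, -0.464, 0.0]]
```

View pics/m7.png

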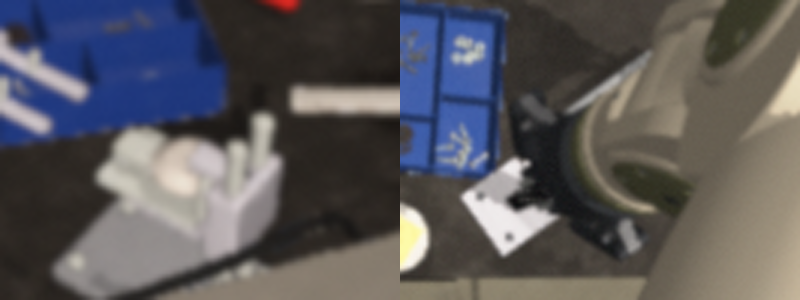

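The flange sits under the jaw (left tile, 185,165), against the head, and the paddle is free. I return the paddle to its open starting spot on the bench.

Request:
{"method": "servo_tool", "body": {
  "steps": [
    [0,0,0,0,0,-2,1],
    [0,0,0,0,0,-3,1],
    [0,0,0,0,0,-2,1],
    [0,0,-8.7,0,0,0,1],
    [0,0,-8.7,0,0,0,1],
    [0,0,-8.7,0,0,0,1],
    [0,0,-8.7,0,0,0,1],
    [0,0,-8.7,0,0,0,1],
    [0,0,-8.7,0,0,0,1],
    [0,0,-8.7,0,0,0,1]
  ]
}}

```text
time_s: 30.9
position: [0.4517, -0.1694, 0.2012]
tcp_rot: [[-0.995, -0.096, 0.0], [-0.096, 0.995, -0.0], [-0.0, -0.0, -1.0]]
force: [0.1, -0.1, -1.6]
width: 0.0135
finger_force: 59.9
```

Request:
{"method": "servo_tool", "body": {
  "steps": [
    [0,0,-8.6,0,0,0,1],
    [0,0,0,-0.85,3.2,0,1],
    [0,0,0,-1.2,4.6,0,1],
    [0,0,0,-1.2,4.6,0,1],
    [0,0,0,-1.2,4.6,0,1],
    [0,0,0,-1.2,4.6,0,1],
    [0,0,0,-1.2,4.6,0,1],
    [0,0,0,-1.2,4.1,0,1],
    [0,0,0,-0.5,2,0,1],
    [0,0,0,0,0,0,1]
  ]
}}

```text
time_s: 32.15
position: [0.4575, 0.1663, 0.2012]
tcp_rot: [[-0.97, -0.241, 0.0], [-0.241, 0.97, 0.0], [-0.0, 0.0, -1.0]]
force: [0.1, -0.6, -1.5]
width: 0.0133
finger_force: 59.9
```

Run:
```python
from h import *
arm.grab_frame("top");arm.grab_frame("top");to(.4564,.1654,.0474,193.8)
```

```text
t 32.25 pos [0.4574 0.1648 0.2012] turn [-0.02 -0.01  0.04] shift after turn [ 0.08  0.08 15.38] F [ 0.25  0.38 -1.07] w 0.0134
```

Request:
{"method": "servo_tool", "body": {
  "steps": [
    [0,0,0,0,0,3,1],
    [0,0,0,0,0,4,1],
    [0,0,0,0,0,4,1],
    [0,0,0,0,0,2.5,1],
    [0,0,0,0,0,1,1],
    [0,0,0,0,0,0.3,1],
    [0,0,0,0,0,0.2,1],
    [0,0,0,0,0,0.2,1],
    [0,0,0,0,0,0.1,1],
    [0,0,0,0,0,0,1]
  ]
}}

```text
time_s: 33.5
position: [0.4573, 0.1652, 0.0485]
tcp_rot: [[-0.971, -0.239, 0.0], [-0.239, 0.971, 0.0], [-0.0, 0.0, -1.0]]
force: [-0.1, 0.8, -1.8]
width: 0.0134
finger_force: 59.8
```

Request:
{"method": "servo_tool", "body": {
  "steps": [
    [0,0,0,0,0,0.05,1],
    [0,0,0,0,0,0.05,1],
    [0,0,0,0,0,0,1],
    [0,0,0,0,0,0,1]
  ]
}}

```text
time_s: 34.0
position: [0.4572, 0.1651, 0.0475]
tcp_rot: [[-0.971, -0.239, 0.0], [-0.239, 0.971, 0.0], [-0.0, 0.0, -1.0]]
force: [-1.9, -0.4, 2.9]
width: 0.0132
finger_force: 60.5
```

Bench contact, so I release and lift straight off.

Request:
{"method": "servo_tool", "body": {
  "steps": [
    [0,0,0,0,0,0,0.3],
    [0,0,0,0,0,0,0],
    [0,0,0,0,0,0,0],
    [0,0,0,0,0,-1,0],
    [0,0,0,0,0,-3,0],
    [0,0,0,0,0,-4,0],
    [0,0,0,0,0,-4,0],
    [0,0,0,0,0,-4,0],
    [0,0,0,0,0,0,0],
    [0,0,0,0,0,0,0]
  ]
}}

```text
time_s: 35.25
position: [0.457, 0.1651, 0.2072]
tcp_rot: [[-0.971, -0.239, 0.0], [-0.239, 0.971, 0.0], [-0.0, 0.0, -1.0]]
force: [0.4, -1.0, 0.6]
width: 0.0427
finger_force: 0.0
```

Run:
```python
from h import *
o=arm.get_obs();print(o["time_s"],o["position"],o["force"],o["width"])
grab("top","pics/t8.png");grab("wrist","pics/w8.png")
R=lambda im,x,y,w,h:cv2.resize(im[y:y+h,x:x+w],(400,300),interpolation=cv2.INTER_CUBIC)
t=cv2.imread("pics/t8.png")
cv2.imwrite("pics/m8.png",np.vstack([np.hstack([R(t,383,165,80,60),R(cv2.imread("pics/w8.png"),0,0,560,420)]),]))
```

```text
35.25 [0.45704407 0.16508676 0.20723572] [ 0.35364337 -0.96975395  0.63737146] 0.04267851638653846
```

No picture views are left, so I check the result with image code: the flange's home position by top-view difference, and the paddle by its outline in the wrist picture.

Run:
```python
from h import *
g=lambda n:cv2.cvtColor(cv2.imread(f"pics/{n}.png"),cv2.COLOR_BGR2GRAY).astype(float)
c=cal("top"); d=np.abs(g("t8")-g("top0")); 
sub=d[165:225,383:463]; m=sub>18; ys,xs=np.nonzero(m); u=(xs.mean()+383,ys.mean()+165); print("stand diff",m.sum(),u)
a=np.radians(-55.69); p=atz(c,u,.098)[:2]-[.5347,-.2951]; print("in stand frame (top cam)",p@[np.cos(a),np.sin(a)],p@[-np.sin(a),np.cos(a)], "x-range",[round(float((atz(c,(x+383,y+165),.098)[:2]-[.5347,-.2951])@[np.cos(a),np.sin(a)]),4) for x,y in ((xs[k],ys[k]) for k in (np.argmin(xs),np.argmax(xs)))])
w=cv2.imread("pics/w8.png"); m=(w[100:260,230:340].min(2)>150).astype(np.uint8)
n,l,s,ce=cv2.connectedComponentsWithStats(m); print(s[1:][s[1:,4]>100])
d[:, :]=np.where(d>40,d,0); n,l,s,ce=cv2.connectedComponentsWithStats((d[150:260,80:480]>0).astype(np.uint8)); print([(r[:5]+[80,150,0,0,0]).tolist() for r in s[1:] if r[4]>6])
```

```text
stand diff 1356 (np.float64(422.07300884955754), np.float64(199.2042772861357))
in stand frame (top cam) -0.025775365881590045 0.004865844491714338 x-range [-0.0894, 0.0585]
[[  22   36   59  112 3844]]
[[118, 150, 140, 110, 11831], [181, 150, 4, 4, 14], [190, 150, 23, 13, 172], [238, 150, 6, 11, 56], [218, 154, 3, 3, 9], [95, 158, 13, 23, 151], [185, 164, 7, 3, 13], [186, 167, 6, 6, 26], [441, 183, 6, 4, 16], [415, 191, 8, 6, 26], [422, 195, 16, 12, 77], [439, 198, 3, 3, 7], [256, 204, 6, 3, 14], [414, 204, 3, 3, 7]]
```

```bash
python3 -c "
from cell import arm
print(arm.finish_job())"
```

```text
the job is handed in; nothing more can be done
None
```

The flange is clamped home in the stand against its stop pins, the paddle stands flat on the open bench at its starting spot, and the job was handed in at about 35 s; home was judged by the push force rising to 6 N, and the final check was by image code because my picture views were used up.

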